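# Adjust the plate spinner's brake: star wheel to tight, then back one tooth

### The job

The brake of the small plate spinner wants adjusting. Take the hex driver out of its rack and, with its blade down through the narrow slot in the brake housing's cover, click the star wheel inside round one tooth at a time the way the raised arrow points (away from the robot) until the shoe bears on the drum and the wheel refuses another tooth; feel for that and do not force it. Then back the wheel off by exactly one tooth and stand the driver in its middle rack hole again, leaving the dish on the turntable and all else where it is.

Things in the scene. Friction and masses are not known exactly. Their poses are not given: they have to be found in the camera images.
- spinner: The plate spinner: white cast base 140 x 240 mm, fixed to the bench; origin under its middle. Its x axis points away from the robot (within 0.35 rad), z up. On its +y half a round turntable (116 mm across, top 65 mm high); on its -y half the brake housing, 72 mm high, with a flat bare metal cover 86 x 96 mm.
- slot (a point): Middle of the mouth of the access slot, in the top face of the housing's cover, 72 mm above the bench. The slot is 24 mm long along its x axis, 9 mm wide along y, through 4 mm of metal. x is the tightening direction, away from the robot, the way the raised arrow 16 mm to the slot's -y side points. Its ends leave a 3 mm blade 10.5 mm of travel either way from the middle, enough for one tooth only.
- wheel_hub (a point): Centre of the steel star wheel, 30 mm straight below the slot's middle; axle level along the slot's y. 12 teeth, 8 mm wide along the axle, 3 mm thick, rounded tips at 21 mm radius (so 9 mm below the cover's top face at the highest), gap floor at 11.5 mm radius. Touch it with the driver only; over 8 N against the tight shoe, or over 16 N at any time, damages it.
- star_wheel (a joint): Star wheel angle in rad, grows as it tightens (wheel top moves along the slot's +x). A sprung roller holds it in clicks at multiples of 0.524, one per tooth; it starts 2 or 3 clicks short of tight. Pushing takes some 3 N, falls off, then past half a tooth it snaps to the next click. In the tight click the force instead climbs past 5 N, the wheel hardly gives and springs back when let go.
- click_gap (a point): Point in the wheel's gap under the slot, 13 mm below the cover's top face: a good depth for the blade's tip. At rest in any click a gap lies just under the slot's middle, teeth 5.4 mm to either side. Moving the tip 8 to 9 mm from here along the slot's +x tightens by one tooth, along -x slackens by one. For the next tooth lift it 5 mm or more clear of the teeth, return to the middle, lower again.
- brake_shoe: Brake shoe: black lining on a dark steel plate, about 46 mm wide and 24 mm high, on a plunger that leaves the housing towards the turntable, 42 mm above the bench. Origin: middle of the lining's face. The star wheel moves it 2 mm towards the drum (+y of the spinner) for each tooth.
- turntable: Turntable with the steel brake drum (84 mm across) under it; turns freely about its upright axis, 58 mm to the +y side of the spinner's middle. Origin on the axis, 22 mm above the bench.
- driver_handle (a point): Middle of the hex driver's red round handle, which is 20 mm thick and reaches from 36 mm below to 42 mm above this point when it stands. The blade below is a straight round steel rod, 3 mm thick, its tip 105 mm below this point. The handle's +y axis runs up along the driver. About 45 g. At the start it stands blade down in the rack's middle hole.
- driver_tip (a point): Tip of the driver's blade, on its axis.
- rack_hole (a point): Middle of the mouth of the driver's hole, the middle one of three along this frame's y (28 mm apart), in the top face of the aluminium rack, 76 mm above the bench. 6 mm square, through a plate 36 x 100 x 8 mm; 34 mm below that a second, 6 mm plate guides the blade in a 9 mm square hole with 2 mm chamfer. The driver hangs by its handle's nose, its middle 36 mm above the mouth. Rack fixed, z up.
- plate_dish: Clear dish, 58 mm across, 14 mm high, lying loose on the turntable; origin at the middle of its underside.
- forceps: Steel forceps, 122 mm, lying on the bench; leave them alone.
- marker: Marker pen, 135 mm, lying on the bench; leave it alone.
There are look-alikes about, which are no part of the job. Leave any green or yellow look-alike of the part that bears rack_hole alone. What is shaped like the part that bears driver_handle but black is not meant.

How it is judged:
On the way, in this order (a step that is already met when the one before it is completed fails the run):
1. the driver is drawn out of the rack (z of driver_tip in the frame of rack_hole above 0.005 m), for 0.1 s.
2. the star wheel is clicked on to the tight click, the shoe bearing on the drum (value of joint star_wheel above 2 rad and contact force between brake_shoe and turntable above 1 N), for 0.2 s.
3. the wheel is backed off one tooth (value of joint star_wheel between 1.45 and 1.69 rad), for 0.2 s.
At the end, for the whole second after the job is handed in: the star wheel rests one click (0.524 rad, within 0.12 rad) short of the tight click, and the driver stands at rest in the middle rack hole, its handle's nose down on the rack (handle's middle less than 41 mm above the hole's mouth) and upright within 0.2 rad (all of step 3 and horizontal distance between driver_tip and rack_hole below 0.012 m and z of driver_handle in the frame of rack_hole below 0.041 m and z of driver_tip in the frame of rack_hole below -0.06 m and angle between driver_handle's own y axis and vertical below 0.2 rad and linear speed of driver below 0.02 m/s); the robot touches nothing.
It fails at once if the driver forces the tight wheel on against the shoe with over 8 N, or presses on the wheel with over 16 N at any time (contact force between driver and star_wheel above 16 N or (value of joint star_wheel above 2.115 rad and contact force between driver and star_wheel above 8 N)).
It fails at once if the fingers or the arm touch the star wheel (contact force between any of the fingers, the arm and star_wheel above 0.5 N).
It fails at once if the dish on the turntable is moved more than 15 mm (distance of plate_dish from where it was at the start of the episode above 0.015 m).
It fails at once if the forceps or the marker pen is moved more than 20 mm (distance of any of forceps, marker from where it was at the start of the episode above 0.02 m).
It also fails if it takes over 64 s, if anything falls off the work surface, if the arm or the gripper's body presses on something with over 40 N, if the wrist force passes 120 N, or if a joint passes its speed limit or range.

### The arm

A 7-joint arm with a two-finger parallel gripper is mounted at the origin on a cart in front of the work surface, level with it; the furniture and walls round the work are solid. World frame = base frame: x ahead of the robot, y to its left, z up, the work surface at z = 0. Lengths are in m, angles in rad, forces in N, time in s.
With the tool pointing down it reaches from about 0.425 to 0.875 m from the base axis. Payload 4.7 kg.
Tool frame: the origin (TCP) lies at the very end of the fingers, on their centre line; the grasp point (between the pads) lies 19 mm behind it; z points along the fingers, y is the line along which they close (so a half turn about z gives the same grasp; the last joint's range is limited). The gripper opens to 87 mm and grips with 3 to 60 N. Pads are 19 mm wide; open, the fingers measure 117 mm over their backs; the gripper's body (75 mm by 190 mm) begins 51 mm behind the grasp point.
Start: joints at [-1.096, 0.321, -0.07, 1.45, 0.023, 1.371, -0.057], TCP at [0.289, 0.582, 0.223] pointing down, gripper open.
Joint ranges: [-2.86, 2.86], [-0.3, 2.09], [-1.38, 1.24], [0.06, 2.45], [-1.56, 4.7], [0.09, 2.05], [-2.69, 2.69]. Speed limits (rad/s): [2.57, 2.57, 3.14, 3.14, 3.14, 3.14, 3.14].

### API

Orientations are given as a rotation vector (axis times angle).
In Python, from bench import ctrl, get_image, job gives the robot as it stands.
- The arm moves only by the shell command python3 -m crank 'ROWS' [FORCE]. ROWS is JSON, a list that holds one entry, the list of rows, each a list of 5 numbers: the shift along the tool's x, y, z in mm, then the turn about the tool's z in rad, then the closure, from -1 (fully open) to 1 (shut), so that 0 is half open. A call has 1 to 10 rows; each row shifts and turns the commanded pose from where the row before left it, along the tool's axes as they then stand; what a row does not reach is not made up. A row lasts 1/12 s, in which the tool goes at most 41.7 mm and 7.16 degrees, less where a joint would pass 70% of its speed; a pose out of reach is approached as far as the arm can. A call with a gripper value outside its range is refused whole. The fingers move at their own pace and stop on an object; FORCE is the grip in N (left out, the last holds). Time passes only in rows, so rows that do not move let the fingers close. It gives the time, the measured TCP pose, the force, the opening and the grip force at its end, in the units of the state.
- ctrl.get_state(): the state, without advancing time (a new reading comes with each control period).
- get_image(name): name is "side" or "top"; returns a dict with "pixels" (480x640x3 uint8, red, green, blue), "fx", "fy", "cx", "cy" (pixels), "T" (4x4, takes a point from camera to world coordinates). Camera axes: x right, y down, z forward; pixel columns grow to the right and rows downward; lengths in m; the calibration is good to about 2 mm. A picture is of the moment at which its call begins. There is no depth.
- job.close_job(): hands the job in; it is judged then, once.
The state is a dict: "time": time; "joint_positions": joint angles; "qd": joint speeds; "joint_torque": joint torques, N m; "position": TCP position; "tool_rot": TCP orientation; "ft_force": force on the tool from outside, world axes, zero at the start; "torque": the same for the moment, N m; "grip_width": opening from 0.0 (shut) to 1.0 (fully open); "grip_force": force on a finger pad.
Only numpy, scipy, OpenCV 4.12 (cv2) and the standard library are available. Lean on these libraries where they do the work, as an engineer would, in place of code of your own. Each camera call takes 0.05 s, during which the arm holds its last target. There are 200 camera calls.

## Working session

There is one attempt and no reset: what is moved stays moved. The work goes in short steps, Python scripts to look and compute and a shell command to move; the robot and the scene stay as the last step left them, time stands still between calls to the robot, and variables do not carry over. Pictures are saved under pics/ and viewed, at most 10 in all, crops included, and the job is handed in when it is done.

```bash
ls; mkdir -p pics
python3 - <<'E'
from bench import ctrl,get_image
import cv2,numpy as np
for n in("top","side"):
    d=get_image(n); cv2.imwrite(f"pics/{n}0.png",d["pixels"][:,:,::-1]); np.savez(f"{n}0.npz",**d)
    print(n,d["fx"],d["fy"],d["cx"],d["cy"],d["T"].round(4).tolist())
print(ctrl.get_state())
E
```

```text
pics
top 595.494354217938 595.494354217938 316.7672634178555 237.54338285774247 [[-0.0078, -0.98, 0.1986, 0.2408], [-1.0, 0.0074, -0.0027, -0.1236], [0.0011, -0.1986, -0.9801, 1.2954], [0.0, 0.0, 0.0, 1.0]]
side 462.7917714239328 462.7917714239328 322.2248114626229 240.41176302094675 [[0.8975, -0.2332, 0.3744, 0.1257], [-0.4411, -0.4782, 0.7595, -0.8297], [0.0019, -0.8467, -0.532, 0.5974], [0.0, 0.0, 0.0, 1.0]]
{'time': 0.1, 'joint_positions': array([-1.09595028,  0.3217639 , -0.0701416 ,  1.45153467,  0.02261354,
        1.37079819, -0.05692043]), 'qd': array([-0.00194174, -0.00048239, -0.00095627, -0.00319572,  0.00196278,
        0.00025266, -0.00033922]), 'joint_torque': array([-1.55172097e-04, -4.92575240e+01, -4.05926127e-01, -3.13400066e+01,
       -6.41472358e-02,  3.95046780e-02,  9.04824128e-05]), 'position': array([0.2887995 , 0.58177369, 0.22157077]), 'tool_rot': array([-7.17185904e-01, -3.05831944e+00,  2.65198513e-03]), 'ft_force': array([-0.98553201, -0.60472636,  1.21710968]), 'torque': array([-0.05755074, -0.00179078, -0.00877036]), 'grip_force': 0.0, 'grip_width': 0.9982878118800532}
```

View pics/top0.png

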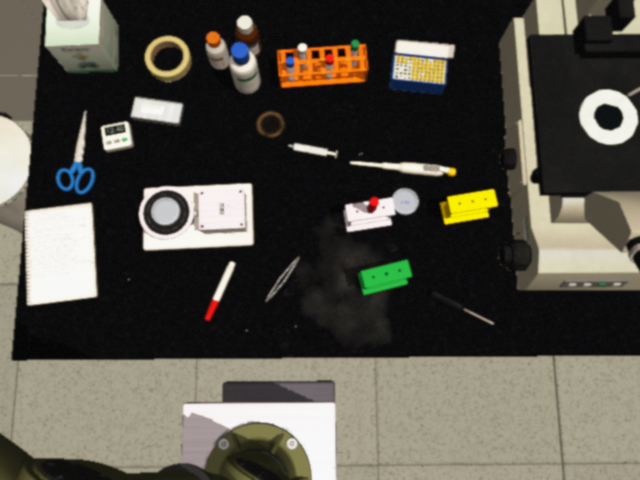

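View pics/side0.png

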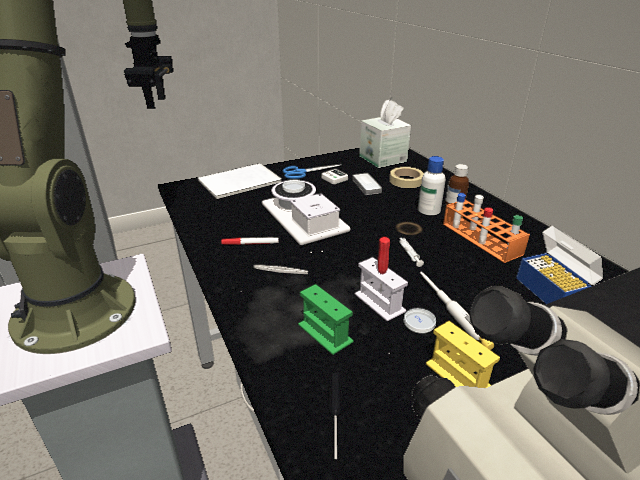

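Candidates: driver – red-handled one standing at top (373,203) / side (384,255) vs black one lying at top (463,308) (not meant). Rack – aluminium/white at top (369,214) vs green (386,277) and yellow (469,206) look‑alikes. I choose the red driver in the white rack. The spinner is at top (197,215). I'll check with one close crop composite.

```bash
cat > h.py <<'E'
import numpy as np,cv2
from scipy.spatial.transform import Rotation as R
def load(n,t="0"): return dict(np.load(f"{n}{t}.npz"))
def ray(d,u,v):
    r=d["T"][:3,:3]@np.array([(u-d["cx"])/d["fx"],(v-d["cy"])/d["fy"],1]); return d["T"][:3,3],r/np.linalg.norm(r)
def plane(d,u,v,z):
    o,r=ray(d,u,v); return o+r*(z-o[2])/r[2]
def proj(d,p):
    c=d["T"][:3,:3].T@(np.asarray(p)-d["T"][:3,3]); return np.array([d["fx"]*c[0]/c[2]+d["cx"],d["fy"]*c[1]/c[2]+d["cy"]])
def two(d1,p1,d2,p2):
    o1,r1=ray(d1,*p1);o2,r2=ray(d2,*p2)
    s=np.linalg.lstsq(np.c_[r1,-r2],o2-o1,rcond=None)[0];a=o1+s[0]*r1;b=o2+s[1]*r2
    return (a+b)/2,np.linalg.norm(a-b)
def grab(n,t):
    from bench import get_image
    d=get_image(n); np.savez(f"{n}{t}.npz",**d); return d
def crop(d,x,y,w,h,s): return cv2.resize(d["pixels"][y:y+h,x:x+w,::-1],None,fx=s,fy=s,interpolation=cv2.INTER_CUBIC)
E
python3 - <<'E'
from h import *
t,s=load("top"),load("side")
a=crop(t,190,180,67,60,6)[:300,:400];b=crop(t,338,180,67,50,6)[:300,:400]
c=crop(s,260,180,100,75,4);d=crop(s,345,230,67,100,6)[:300*2,:400]
d=crop(s,340,230,100,75,4)
cv2.imwrite("pics/c0.png",np.vstack([np.hstack([a,b]),np.hstack([c,d])]))
for n,q in(("top",t),("side",s)):
    p=q["pixels"].astype(int);m=(p[:,:,0]>110)&(p[:,:,1]<60)&(p[:,:,2]<60)
    k,l,st,ce=cv2.connectedComponentsWithStats(m.astype(np.uint8))
    print(n,[(st[i].tolist(),ce[i].round(1).tolist()) for i in range(1,k) if st[i,4]>15])
E
```

```text
top [([325, 53, 8, 12, 71], [328.8, 58.5]), ([369, 197, 10, 15, 76], [373.4, 201.8]), ([205, 300, 14, 21, 143], [210.9, 309.9])]
side [([484, 208, 9, 9, 45], [487.7, 213.1]), ([221, 239, 19, 5, 58], [229.9, 241.8]), ([378, 238, 12, 36, 287], [383.4, 256.1])]
```

View pics/c0.png

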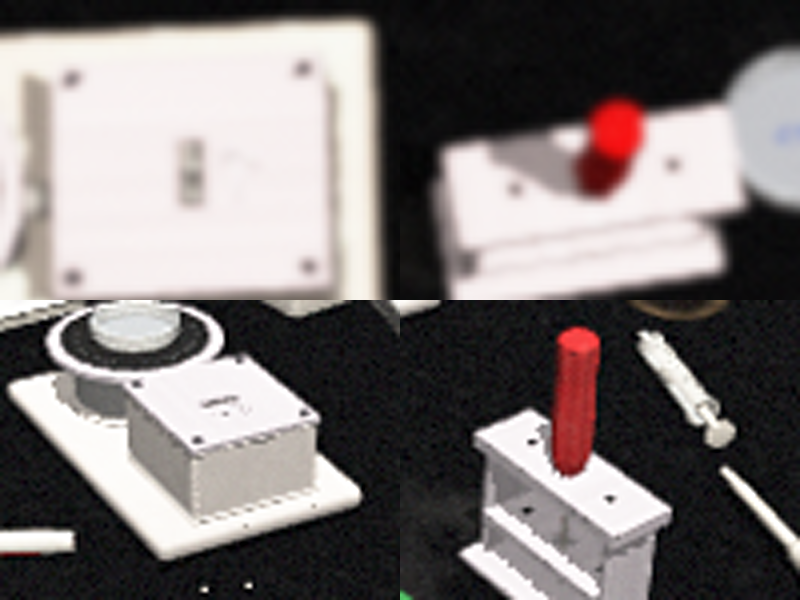

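The crop confirms the choice: red driver (top (373,202), side (383,256)) standing in the middle hole of the white rack, whose outer holes are at top (357,211)/(383,207); slot at top (221,208), side (315,205), arrow to its right (-y).

Run:
```python
from h import *
from bench import ctrl
t,s=load("top"),load("side")
T=lambda x,y,ox=190,oy=180,k=6:(ox+(x+.5)/k-.5,oy+(y+.5)/k-.5)
h1,h2=T(116,189,338),T(273,164,338)
g1,g2=T(132,142,340,230,4),T(210,199,340,230,4)
for a in(h1,h2):print("holes top",plane(t,*a,.076).round(4))
for a in(g1,g2):print("holes side",plane(s,*a,.076).round(4))
print("tri",two(t,h1,s,g1),two(t,h2,s,g2))
sc=[plane(t,*T(*p),.072) for p in((72,78),(303,68),(308,266),(73,277))]
print("screws",np.round(sc,4).tolist(),np.mean(sc,0).round(4))
d=(sc[0]+sc[1]-sc[2]-sc[3]);e=sc[0]+sc[3]-sc[1]-sc[2];print("yaw x",np.arctan2(d[1],d[0]),"from y",np.arctan2(-e[0],e[1]))
print("slot top",plane(t,*T(191,173),.072).round(4),"side",plane(s,*T(220,103,260,180,4),.072).round(4),two(t,T(191,173),s,T(220,103,260,180,4)))
# base edges of spinner for yaw
print("driver",two(t,(373.4,201.8),s,(383.4,254)))
st=ctrl.get_state();print(R.from_rotvec(st["tool_rot"]).as_matrix().round(3))
```

```text
holes top [ 0.5442 -0.212   0.076 ]
holes top [ 0.5529 -0.2675  0.076 ]
holes side [ 0.541 -0.21   0.076]
holes side [ 0.5496 -0.2655  0.076 ]
tri (array([ 0.54225737, -0.2112361 ,  0.07691067]), np.float64(0.0036379505207812537)) (array([ 0.55092633, -0.26659016,  0.07681817]), np.float64(0.0036543342753433098))
screws [[0.5882, 0.1174, 0.072], [0.5913, 0.0356, 0.072], [0.5192, 0.0325, 0.072], [0.5159, 0.1149, 0.072]] [0.5536 0.0751 0.072 ]
yaw x 0.03880147421838828 from y 0.03900650683614048
slot top [0.5532 0.0744 0.072 ] side [0.5493 0.0717 0.072 ] (array([0.552344  , 0.07512205, 0.06999782]), np.float64(0.0027277346653621633))
driver (array([ 0.54792642, -0.24081377,  0.12005778]), np.float64(0.009618410999991273))
[[-0.896  0.445 -0.001]
 [ 0.445  0.896 -0.002]
 [-0.    -0.002 -1.   ]]
```

```bash
python3 -m crank '[[[0,0,0,0.119,-1],[0,0,0,0.119,-1],[0,0,0,0.119,-1],[0,0,0,0.119,-1],[0,0,0,0.119,-1],[0,0,0,0.119,-1],[0,0,0,0.119,-1],[0,0,0,0.119,-1],[0,0,0,0.119,-1],[0,0,0,0,-1]]]' 40 
python3 -m crank '[[[-37,10,0,0,-1],[-37,10,0,0,-1],[-37,10,0,0,-1],[-37,10,0,0,-1],[-37,10,0,0,-1],[-37,10,0,0,-1],[-37,10,0,0,-1],[-37,10,0,0,-1],[-37,10,0,0,-1],[-37,10,0,0,-1]]]'
python3 -m crank '[[[-37,10,0,0,-1],[-37,10,0,0,-1],[-37,10,0,0,-1],[-37,10,0,0,-1],[-37,10,0,0,-1],[-37,10,0,0,-1],[-37,10,0,0,-1],[-37,10,0,0,-1],[-37,10,0,0,-1],[-37,10,0,0,-1]]]'
```

```text
time: 0.93
position: [0.289, 0.5819, 0.2219]
tool_rot: [2.181, 2.261, -0.001]
ft_force: [-0.2, -0.6, -0.5]
grip_width: 1.002
grip_force: 0.0
time: 1.77
position: [0.4034, 0.2144, 0.2225]
tool_rot: [-2.173, -2.269, -0.0]
ft_force: [1.2, 0.6, 0.5]
grip_width: 1.0
grip_force: 0.0
time: 2.6
position: [0.5179, -0.1511, 0.2228]
tool_rot: [2.173, 2.269, 0.002]
ft_force: [0.3, 1.6, -0.0]
grip_width: 1.003
grip_force: 0.0
```

```bash
python3 -m crank '[[[-29.7,8.6,0,0,-1],[-29.7,8.6,0,0,-1],[-29.7,8.6,0,0,-1],[0,0,25,0,-1],[0,0,35,0,-1],[0,0,35,0,-1],[0,0,25,0,-1],[0,0,11,0,-1],[0,0,0,0,-1]]]'
python3 - <<'E'
from h import *
a=crop(grab("top","1"),325,160,100,75,4);b=crop(grab("side","1"),340,200,100,75,4)
cv2.imwrite("pics/c1.png",np.hstack([a,b]))
E
```

```text
time: 3.35
position: [0.545, -0.2365, 0.0887]
tool_rot: [-2.172, -2.263, 0.004]
ft_force: [-0.5, -0.7, -0.4]
grip_width: 0.995
grip_force: 0.0
```

View pics/c1.png

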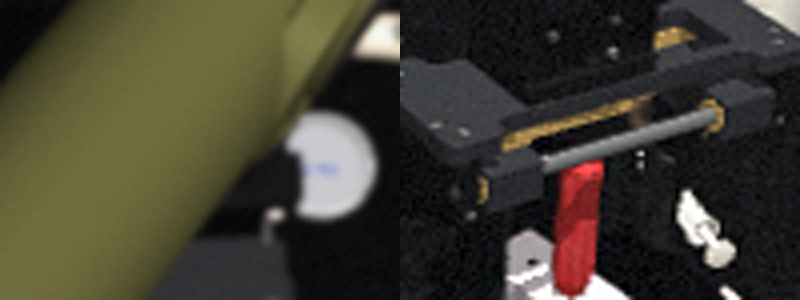

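```bash
python3 -m crank '[[[-2,1.5,-2,0,-1],[0,0,0,0,0.2],[0,0,0,0,0.4],[0,0,0,0,0.6],[0,0,0,0,0.8],[0,0,0,0,1],[0,0,0,0,1],[0,0,0,0,1],[0,0,0,0,1],[0,0,0,0,1]]]' 30
```

```text
time: 4.28
position: [0.5486, -0.2394, 0.0935]
tool_rot: [-2.178, -2.264, -0.0]
ft_force: [0.9, -1.1, -0.3]
grip_width: 0.403
grip_force: 0.0
```

```bash
python3 -m crank '[[[0,0,0,0,1],[0,0,0,0,1],[0,0,0,0,1],[0,0,0,0,1],[0,0,0,0,1],[0,0,0,0,1],[0,0,0,0,1]]]' 30
```

```text
time: 4.87
position: [0.5485, -0.2395, 0.0936]
tool_rot: [-2.178, -2.264, 0.0]
ft_force: [-0.8, -0.2, -0.3]
grip_width: 0.215
grip_force: 30.0
```

```bash
python3 -m crank '[[[0,0,0,0,1],[0,0,-15,0,1],[0,0,-30,0,1],[0,0,-35,0,1],[0,0,-30,0,1],[0,0,-10,0,1],[0,0,0,0,1]]]' 50
python3 -m crank '[[[20,1,0,0,1],[38,2,0,0,1],[38,2,0,0,1],[38,2,0,0,1],[38,2,0,0,1],[38,2,0,0,1],[38,2,0,0,1],[38,2,0,0,1],[20,0,0,0,1],[6.6,0.2,0,0,1]]]'
python3 -m crank '[[[0,0,15,0,1],[0,0,10,0,1],[0,0,0,0,1]]]'
python3 - <<'E'
from h import *
a=crop(grab("top","2"),170,160,100,75,4);b=crop(grab("side","2"),270,150,100,75,6)[:450,:600]
a=crop(grab("side","2"),245,110,133,120,6)[:600,:800]
cv2.imwrite("pics/c2.png",a)
E
```

```text
time: 5.45
position: [0.5504, -0.2401, 0.2165]
tool_rot: [2.174, 2.261, 0.005]
ft_force: [0.4, -0.3, -1.4]
grip_width: 0.216
grip_force: 50.0
time: 6.28
position: [0.5499, 0.0795, 0.211]
tool_rot: [-2.166, -2.271, 0.003]
ft_force: [-0.0, 0.6, -0.5]
grip_width: 0.213
grip_force: 50.0
time: 6.53
position: [0.5494, 0.072, 0.185]
tool_rot: [-2.178, -2.261, 0.009]
ft_force: [-0.6, -0.2, -0.8]
grip_width: 0.212
grip_force: 50.0
```

View pics/c2.png

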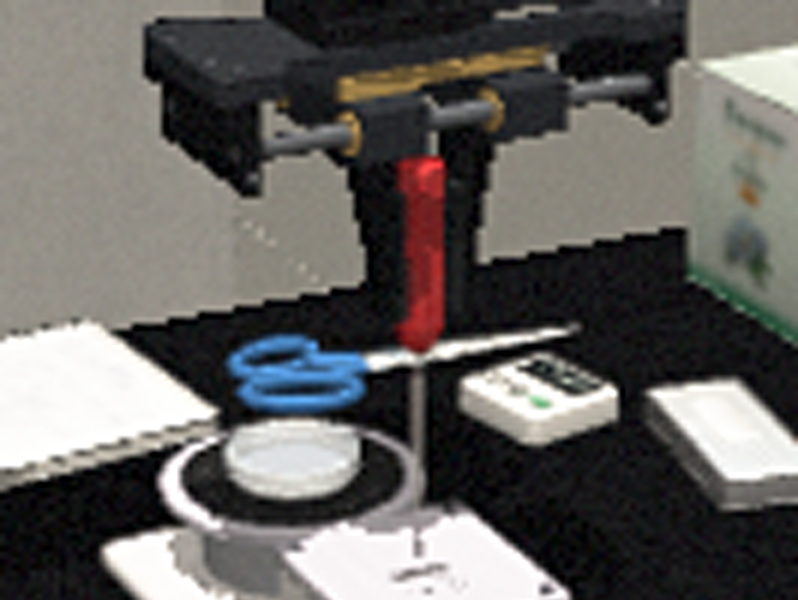

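The driver hangs upright in the gripper (handle at crop (420,250)); blade ends at about crop (418,508), a shadow below it, the slot at crop (416,573): close to over the slot. Lower and look closer.

```bash
python3 -m crank '[[[0,0,10,0,1],[0,0,8,0,1],[0,0,0,0,1],[0,0,0,0,1]]]'
python3 - <<'E'
from h import *
from bench import ctrl
im=[]
for i in range(4):
    d=grab("side","3"); im.append(d["pixels"].astype(float))
d["pixels"]=np.mean(im,0).round().astype(np.uint8);np.savez("side3.npz",**d)
st=ctrl.get_state();p=st["position"];print(p,st["ft_force"])
tip=p+[0,0,.0184-.105]
print("pred tip px",proj(d,tip),"slot",proj(d,[.5493,.0717,.072]))
a=crop(d,295,180,40,40,10)
t=grab("top","3");b=crop(t,202,185,40,40,10)
cv2.imwrite("pics/c3.png",np.hstack([a,b]))
print(proj(t,tip))
E
```

```text
time: 7.02
position: [0.5511, 0.0734, 0.1698]
tool_rot: [-2.177, -2.264, 0.002]
ft_force: [-0.1, -0.1, -1.3]
grip_width: 0.217
grip_force: 50.0
[0.55186007 0.07362366 0.1709216 ] [-0.38790862  0.80088553 -0.42513462]
pred tip px [315.22058252 200.29941199] slot [314.63923847 205.37297676]
[220.85194955 207.56657609]
```

View pics/c3.png

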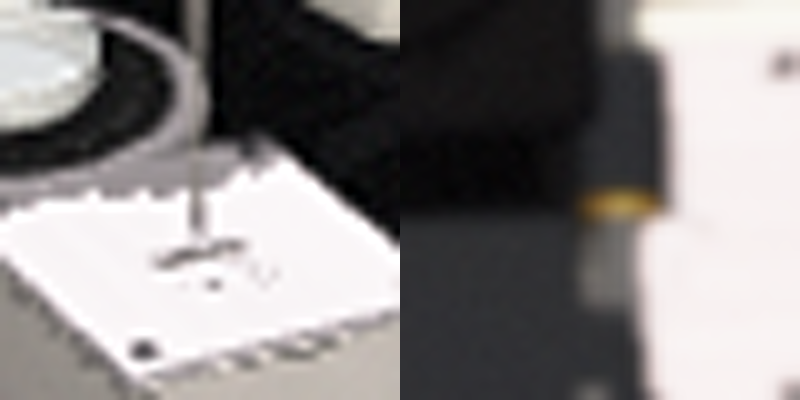

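Crop c3 (left): blade comes down at side u≈314.2, slot's middle at (314.5,205), shadow at v≈200–203; the top view is hidden by the gripper. Lower to ~4 mm over the cover and compare profiles numerically.

```bash
python3 -m crank '[[[0,0,4,0,1],[0,0,4,0,1],[0,0,0,0,1],[0,0,0,0,1]]]'
python3 - <<'E'
from h import *
from bench import ctrl
im=[];P=[]
for i in range(8):
    d=grab("side","4"); im.append(d["pixels"].astype(float));P.append(ctrl.get_state()["position"])
d["pixels"]=np.mean(im,0).round().astype(np.uint8);np.savez("side4.npz",**d)
print(np.mean(P,0),np.std(P,0))
for k in("0","3","4"):
    g=load("side",k)["pixels"].mean(2).round().astype(int)[196:212,307:325]
    print(k,"cols 307..324");[print(196+i,*r) for i,r in enumerate(g)]
E
```

```text
time: 7.6
position: [0.5513, 0.0736, 0.1621]
tool_rot: [-2.177, -2.264, 0.001]
ft_force: [1.0, 0.0, -1.1]
grip_width: 0.218
grip_force: 50.0
[0.55165489 0.07355965 0.16262463] [7.84398701e-05 2.90613966e-05 1.10196871e-04]
0 cols 307..324
196 250 249 248 248 248 249 250 250 249 250 250 252 254 254 253 253 253 202
197 246 247 246 246 246 246 247 247 248 248 248 247 249 249 249 249 252 251
198 246 247 246 246 247 247 247 246 246 247 247 247 247 247 248 248 249 250
199 245 246 247 246 246 246 246 246 245 247 247 248 247 247 247 248 248 249
200 246 246 246 246 247 247 246 246 245 246 246 247 248 247 247 247 247 248
201 245 246 246 246 246 247 246 246 246 245 246 246 246 247 247 247 248 247
202 246 247 245 246 246 246 248 247 248 248 247 247 247 247 247 248 247 248
203 247 246 247 245 247 248 248 248 249 243 239 241 243 248 247 248 248 248
204 245 247 249 246 243 243 226 217 214 161 159 141 194 244 247 247 248 247
205 245 245 240 214 207 144 110 125 150 152 203 198 225 248 247 247 247 247
206 245 246 239 198 143 159 209 228 253 252 240 230 236 224 246 238 247 246
207 247 246 246 249 252 2
[... 2118 characters left out ...]
 248 248 248 248
203 248 248 247 247 248 250 245 166 195 249 240 244 245 248 248 248 248 248
204 246 248 249 248 245 245 225 190 217 161 157 140 199 245 248 248 248 248
205 246 247 242 218 208 145 111 129 151 158 206 204 227 249 248 248 248 248
206 246 246 242 201 149 161 211 229 255 252 241 232 238 226 247 240 248 247
207 248 248 247 250 252 254 252 250 248 246 249 252 243 224 246 223 247 247
208 248 248 248 247 248 244 234 249 218 158 233 247 248 244 229 248 247 247
209 248 248 248 247 247 247 247 249 250 249 248 246 246 247 246 247 247 246
210 246 247 248 248 247 246 246 247 248 248 247 246 246 246 246 247 247 246
211 247 246 248 248 248 247 246 246 247 248 247 247 246 246 246 246 247 248
```

```bash
python3 -m crank '[[[-2,0,0,0,1],[0,0,2,0,1],[0,0,2,0,1],[0,0,1,0,1],[0,0,0,0,1]]]'
python3 -m crank '[[[0,0,1,0,1],[0,0,1,0,1],[0,0,0,0,1]]]'
python3 - <<'E'
from h import *
from bench import ctrl
im=[];P=[];F=[]
for i in range(8):
    d=grab("side","5"); im.append(d["pixels"].astype(float));s=ctrl.get_state();P.append(s["position"]);F.append(s["ft_force"])
d["pixels"]=np.mean(im,0).round().astype(np.uint8);np.savez("side5.npz",**d)
print(np.mean(P,0),np.mean(F,0))
g=d["pixels"].mean(2).round().astype(int)[198:210,309:322]
[print(198+i,*r) for i,r in enumerate(g)]
for du,dv in((1,0),(0,1)): print((plane(d,314.6+du,205+dv,.072)-plane(d,314.6,205,.072))*1e3)
E
```

```text
time: 8.42
position: [0.5514, 0.0716, 0.1571]
tool_rot: [-2.177, -2.264, 0.001]
ft_force: [-0.1, 0.4, -0.4]
grip_width: 0.215
grip_force: 50.0
time: 8.67
position: [0.5516, 0.0716, 0.1554]
tool_rot: [-2.178, -2.264, 0.0]
ft_force: [-0.7, 0.4, -0.5]
grip_width: 0.219
grip_force: 50.0
[0.55170362 0.07158277 0.15559813] [ 0.03284357  0.15053967 -0.57147843]
198 152 153 153 152 151 149 144 153 151 193 231 164 166
199 151 151 151 150 151 146 141 149 151 210 255 255 255
200 160 146 152 165 162 150 140 162 207 254 251 250 249
201 246 157 206 255 253 225 188 255 252 250 249 249 249
202 250 252 252 251 250 220 181 254 250 249 248 248 249
203 248 248 249 250 250 220 177 250 241 244 245 249 248
204 249 248 246 245 229 191 129 165 159 142 198 245 248
205 243 218 209 145 113 123 138 161 209 204 227 249 248
206 242 201 150 160 212 231 255 253 241 232 238 227 247
207 248 250 253 254 252 251 249 247 249 252 243 226 246
208 248 247 248 244 235 249 219 158 235 248 248 245 230
209 248 248 247 247 248 249 250 250 248 247 246 247 248
[ 2.18424966 -1.06350343  0.        ]
[-2.21943926 -4.68007157  0.        ]
```

```bash
python3 -m crank '[[[0,0,1.5,0,1],[0,0,1.5,0,1],[0,0,0,0,1],[0,4,0,0,1],[0,4,0,0,1],[0,0,0,0,1]]]'
for i in 1 2 3 4; do :; done
python3 -m crank '[[[0,1,0,0,1],[0,0,0,0,1]]]' | egrep 'pos|ft'
python3 -m crank '[[[0,1,0,0,1],[0,0,0,0,1]]]' | egrep 'pos|ft'
python3 -m crank '[[[0,1,0,0,1],[0,0,0,0,1]]]' | egrep 'pos|ft'
```

```text
time: 9.57
position: [0.5606, 0.0719, 0.1527]
tool_rot: [2.177, 2.264, 0.001]
ft_force: [0.3, 1.0, 1.2]
grip_width: 0.216
grip_force: 50.0
position: [0.5609, 0.0718, 0.1525]
ft_force: [0.1, -0.2, -0.0]
position: [0.5618, 0.072, 0.1526]
ft_force: [-0.3, 0.2, -0.4]
position: [0.5628, 0.072, 0.1526]
ft_force: [-0.1, 0.5, -0.0]
```

```bash
python3 -m crank '[[[0,1,0,0,1],[0,0,0,0,1]]]' | egrep 'pos|ft'
python3 -m crank '[[[0,1,0,0,1],[0,0,0,0,1]]]' | egrep 'pos|ft'
```

```text
position: [0.5634, 0.072, 0.1525]
ft_force: [-1.1, -0.6, -1.1]
position: [0.5639, 0.072, 0.1524]
ft_force: [-2.1, 0.1, 0.2]
```

```bash
python3 -m crank '[[[0,1,0,0,1],[0,0,0,0,1]]]' | egrep 'pos|ft'
```

```text
position: [0.5645, 0.0721, 0.1523]
ft_force: [-4.2, -0.3, 1.1]
```

```bash
python3 -m crank '[[[0,-8,0,0,1],[0,-8,0,0,1],[0,-6,0,0,1],[0,0,0,0,1],[0,0,0,0,1]]]' | egrep 'pos|ft'
python3 -m crank '[[[0,-1,0,0,1],[0,0,0,0,1]]]' | egrep 'pos|ft'
python3 -m crank '[[[0,-1,0,0,1],[0,0,0,0,1]]]' | egrep 'pos|ft'
python3 -m crank '[[[0,-1,0,0,1],[0,0,0,0,1]]]' | egrep 'pos|ft'
```

```text
position: [0.5438, 0.0716, 0.153]
ft_force: [0.3, 0.1, -0.7]
position: [0.5429, 0.0713, 0.1528]
ft_force: [-0.4, 0.0, -0.8]
position: [0.5419, 0.0712, 0.1526]
ft_force: [0.5, -0.8, -1.1]
position: [0.5414, 0.0711, 0.1527]
ft_force: [1.4, 0.1, -1.2]
```

```bash
python3 -m crank '[[[0,6,0,0,1],[0,5.6,0,0,1],[-1,0,0,0,1],[0,0,0,0,1],[0,0,0,0,1]]]' | egrep 'pos|ft'
python3 -m crank '[[[-1,0,0,0,1],[0,0,0,0,1]]]' | egrep 'pos|ft'
python3 -m crank '[[[-1,0,0,0,1],[0,0,0,0,1]]]' | egrep 'pos|ft'
```

```text
position: [0.5525, 0.0709, 0.1525]
ft_force: [-0.3, 0.9, -0.7]
position: [0.5523, 0.0704, 0.1526]
ft_force: [1.5, 2.5, -1.2]
position: [0.5523, 0.0698, 0.1526]
ft_force: [1.1, 4.0, -1.3]
```

```bash
python3 -m crank '[[[5.6,0,0,0,1],[0,0,0,0,1],[0,0,2,0,1],[0,0,2,0,1],[0,0,0,0,1]]]' | egrep 'time|pos|ft'
python3 -m crank '[[[0,0,1.5,0,1],[0,0,1.5,0,1],[0,0,0,0,1]]]' | egrep 'pos|ft'
```

```text
time: 12.65
position: [0.5517, 0.0733, 0.148]
ft_force: [-0.8, -0.3, -0.8]
position: [0.5519, 0.0739, 0.1452]
ft_force: [0.1, 0.7, -0.8]
```

```bash
python3 -m crank '[[[0,2.5,0,0,1],[0,1,0,0,1],[0,0,0,0,1]]]' | egrep 'pos|ft'
python3 -m crank '[[[0,1,0,0,1],[0,0,0,0,1]]]' | egrep 'pos|ft'
python3 -m crank '[[[0,1,0,0,1],[0,0,0,0,1]]]' | egrep 'pos|ft'
```

```text
position: [0.5551, 0.0742, 0.1453]
ft_force: [-2.0, 0.2, 0.1]
position: [0.556, 0.0743, 0.1452]
ft_force: [-2.7, -0.1, -1.0]
position: [0.5576, 0.0744, 0.1454]
ft_force: [-0.8, 0.1, -0.6]
```

```bash
python3 -m crank '[[[0,1,0,0,1],[0,0,0,0,1]]]' | egrep 'pos|ft'
python3 -m crank '[[[0,1,0,0,1],[0,0,0,0,1]]]' | egrep 'pos|ft'
python3 -m crank '[[[0,1,0,0,1],[0,0,0,0,1]]]' | egrep 'pos|ft'
```

```text
position: [0.5595, 0.0746, 0.1459]
ft_force: [-0.4, -0.8, -1.2]
position: [0.5608, 0.0746, 0.146]
ft_force: [-0.3, 0.2, -0.4]
position: [0.5615, 0.0746, 0.1459]
ft_force: [-0.8, -0.2, -0.8]
```

```bash
python3 -m crank '[[[0,0,-4,0,1],[0,0,-4,0,1],[0,-4.5,0,0,1],[0,-4.3,0,0,1],[0,0,0,0,1],[0,0,0,0,1]]]' | egrep 'pos|ft'
python3 -m crank '[[[0,0,4,0,1],[0,0,3,0,1],[0,0,1.3,0,1],[0,0,0,0,1]]]' | egrep 'pos|ft'
python3 -m crank '[[[0,2.5,0,0,1],[0,1,0,0,1],[0,0,0,0,1]]]' | egrep 'pos|ft'
python3 -m crank '[[[0,1,0,0,1],[0,0,0,0,1]]]' | egrep 'pos|ft'
```

```text
position: [0.5515, 0.0743, 0.1536]
ft_force: [0.2, -0.2, -1.4]
position: [0.5515, 0.0741, 0.1446]
ft_force: [-0.1, -0.2, -1.1]
position: [0.5549, 0.0743, 0.145]
ft_force: [-1.9, 0.2, -0.4]
position: [0.5557, 0.0743, 0.1449]
ft_force: [-2.1, -0.8, -0.6]
```

```bash
python3 -m crank '[[[0,0.7,0,0,1],[0,0,0,0,1]]]' | egrep 'pos|ft'
python3 -m crank '[[[0,0.5,0,0,1],[0,0,0,0,1]]]' | egrep 'pos|ft'
```

```text
position: [0.5568, 0.0744, 0.1451]
ft_force: [-1.9, 0.4, 0.2]
position: [0.558, 0.0744, 0.1454]
ft_force: [-0.6, 0.1, 0.4]
```

```bash
python3 -m crank '[[[0,1,0,0,1],[0,0,0,0,1]]]' | egrep 'pos|ft'
python3 -m crank '[[[0,1,0,0,1],[0,1,0,0,1],[0,0,0,0,1]]]' | egrep 'time|pos|ft'
python3 -m crank '[[[0,0,-4,0,1],[0,0,-4,0,1],[0,-4.5,0,0,1],[0,-4.1,0,0,1],[0,0,0,0,1],[0,0,0,0,1]]]' | egrep 'pos|ft'
python3 -m crank '[[[0,0,4,0,1],[0,0,3,0,1],[0,0,1,0,1],[0,0,0,0,1]]]' | egrep 'pos|ft'
python3 -m crank '[[[0,2.5,0,0,1],[0,0.5,0,0,1],[0,0,0,0,1]]]' | egrep 'pos|ft'
python3 -m crank '[[[0,0.5,0,0,1],[0,0,0,0,1]]]' | egrep 'pos|ft'
```

```text
position: [0.5595, 0.0745, 0.1457]
ft_force: [-0.5, -0.1, -0.6]
time: 15.98
position: [0.5615, 0.0746, 0.1457]
ft_force: [-0.4, 0.2, -0.7]
position: [0.5516, 0.0743, 0.1533]
ft_force: [-0.1, -1.0, -0.2]
position: [0.5516, 0.0741, 0.1446]
ft_force: [-0.2, 0.3, -0.6]
position: [0.5546, 0.0742, 0.145]
ft_force: [-0.5, 0.9, -0.3]
position: [0.5549, 0.0743, 0.145]
ft_force: [-2.2, -0.7, -0.6]
```

```bash
python3 -m crank '[[[0,0.5,0,0,1],[0,0,0,0,1]]]' | egrep 'pos|ft'
python3 -m crank '[[[0,0.5,0,0,1],[0,0,0,0,1]]]' | egrep 'pos|ft'
```

```text
position: [0.5552, 0.0743, 0.145]
ft_force: [-4.0, -0.5, -0.1]
position: [0.5557, 0.0743, 0.1449]
ft_force: [-4.2, -0.8, -0.1]
```

```bash
python3 -m crank '[[[0,0.5,0,0,1],[0,0,0,0,1]]]' | egrep 'pos|ft'
python3 - <<'E'
from bench import ctrl
E
```

```text
position: [0.5562, 0.0743, 0.1449]
ft_force: [-5.8, -1.0, -0.7]
```

Force climbs past 5.8 N with no drop after two clean clicks: this is the tight click. Let go, rest, then back off one tooth.

```bash
python3 -m crank '[[[0,-2.5,0,0,1],[0,-2,0,0,1],[0,0,0,0,1],[0,0,0,0,1],[0,0,0,0,1],[0,0,0,0,1]]]' | egrep 'pos|ft'
python3 -m crank '[[[0,-1.5,0,0,1],[0,-1,0,0,1],[0,0,0,0,1]]]' | egrep 'pos|ft'
python3 -m crank '[[[0,-1,0,0,1],[0,0,0,0,1]]]' | egrep 'pos|ft'
python3 -m crank '[[[0,-1,0,0,1],[0,0,0,0,1]]]' | egrep 'pos|ft'
python3 -m crank '[[[0,-1,0,0,1],[0,0,0,0,1]]]' | egrep 'pos|ft'
```

```text
position: [0.5534, 0.0743, 0.1458]
ft_force: [0.8, 0.4, -1.4]
position: [0.5504, 0.0741, 0.1455]
ft_force: [0.9, 0.1, -0.5]
position: [0.5497, 0.0741, 0.1456]
ft_force: [1.9, -0.2, -0.7]
position: [0.5482, 0.0741, 0.1455]
ft_force: [1.7, 0.1, 0.2]
position: [0.5465, 0.074, 0.1452]
ft_force: [0.4, 0.2, 0.0]
```

```bash
python3 -m crank '[[[0,-1,0,0,1],[0,0,0,0,1]]]' | egrep 'pos|ft'
python3 -m crank '[[[0,-1,0,0,1],[0,0,0,0,1]]]' | egrep 'pos|ft'
python3 -m crank '[[[0,-0.7,0,0,1],[0,0,0,0,1],[0,0,0,0,1]]]' | egrep 'time|pos|ft'
```

```text
position: [0.5451, 0.0739, 0.1449]
ft_force: [0.2, -1.2, -0.8]
position: [0.5444, 0.0739, 0.145]
ft_force: [0.4, 0.4, -0.5]
time: 19.57
position: [0.5442, 0.0739, 0.1452]
ft_force: [0.0, -0.2, -0.5]
```

```bash
python3 -m crank '[[[0,0,-4,0,1],[0,0,-6,0,1],[0,0,-12,0,1],[0,0,-20,0,1],[0,0,-20,0,1],[0,0,-10,0,1],[0,0,0,0,1]]]' | egrep 'pos|ft'
python3 -m crank '[[[-18,0,0,0,1],[-38,-1,0,0,1],[-38,-1,0,0,1],[-38,-1,0,0,1],[-38,-1,0,0,1],[-38,-1,0,0,1],[-38,-1,0,0,1],[-38,-1,0,0,1],[-20,-0.9,0,0,1],[-9.3,0,0,0,1]]]' | egrep 'pos|ft'
python3 -m crank '[[[0,0,0,0,1],[0,0,15,0,1],[0,0,10,0,1],[0,0,0,0,1],[0,0,0,0,1],[0,0,0,0,1]]]' | egrep 'time|pos|ft'
python3 - <<'E'
from h import *
from bench import ctrl
im=[];P=[]
for i in range(4):
    d=grab("side","6"); im.append(d["pixels"].astype(float));s=ctrl.get_state();P.append(s["position"])
d["pixels"]=np.mean(im,0).round().astype(np.uint8);np.savez("side6.npz",**d)
print(np.mean(P,0),s["tool_rot"])
cv2.imwrite("pics/c6.png",np.hstack([crop(d,355,210,60,80,7)[:560,:420],crop(load("side"),355,210,54,80,7)]))
E
```

```text
position: [0.5462, 0.0741, 0.2207]
ft_force: [0.1, -0.5, -1.2]
position: [0.5467, -0.2442, 0.2167]
ft_force: [-1.0, 0.5, -0.2]
time: 21.48
position: [0.5491, -0.2383, 0.1925]
ft_force: [-0.4, 0.3, 0.2]
[ 0.54908782 -0.23906535  0.19288041] [2.17662580e+00 2.26420989e+00 1.17340125e-03]
```

View pics/c6.png

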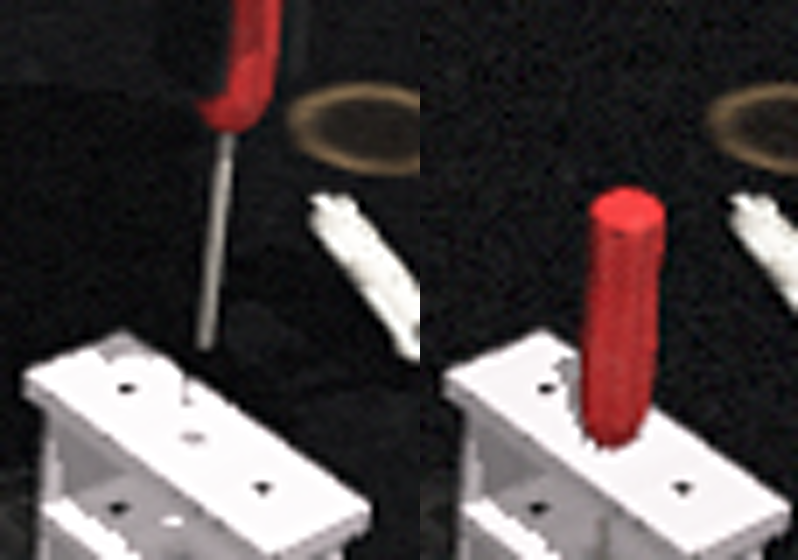

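Crop: tip at (205,346) → side (383.9,258.9), empty middle hole at (193,437) → (382.1,272.0).

Run:
```python
from h import *
d=load("side","6")
hole=plane(d,382.14,272.0,.076)
a=plane(d,372.6,265.1,.076);b=plane(d,392.1,279.4,.076);print("hole",hole,"mid of outer",(a+b)/2)
g=d["pixels"].mean(2)
# blade centre per row: gray blade on black
P=[]
for v in range(230,262):
    r=g[v,378:394]-30; r=np.clip(r,0,None); w=r.sum(); P.append((v,round(378+(r*np.arange(16)).sum()/max(w,1),2),int(w)))
print(P)
for h in (hole,(a+b)/2):
    for z in(.1063,.12,.14,): print(z,proj(d,[h[0],h[1],z]).round(2))
print("tip at",plane(d,383.86,258.9,.1063))
```

```text
hole [ 0.54542769 -0.23747229  0.076     ] mid of outer [ 0.54525751 -0.23772069  0.076     ]
[(230, np.float64(386.95), 167), (231, np.float64(386.79), 152), (232, np.float64(386.67), 153), (233, np.float64(386.62), 251), (234, np.float64(386.42), 255), (235, np.float64(386.32), 276), (236, np.float64(386.25), 272), (237, np.float64(386.12), 256), (238, np.float64(386.06), 272), (239, np.float64(385.95), 254), (240, np.float64(385.82), 232), (241, np.float64(385.88), 229), (242, np.float64(385.55), 225), (243, np.float64(385.47), 232), (244, np.float64(385.41), 222), (245, np.float64(385.26), 235), (246, np.float64(385.14), 230), (247, np.float64(385.07), 234), (248, np.float64(384.96), 224), (249, np.float64(384.93), 220), (250, np.float64(384.82), 205), (251, np.float64(384.63), 180), (252, np.float64(384.55), 190), (253, np.float64(384.45), 186), (254, np.float64(384.38), 200), (255, np.float64(384.25), 200), (256, np.float64(384.12), 183), (257, np.float64(383.98), 186), (258, np.float64(383.93), 180), (259, np.float64(383.73), 98), (260, np.float64(378.0), 26), (261, np.float64(378.28), 268)]
0.1063 [383.28 258.91]
0.12 [383.81 252.83]
0.14 [384.61 243.77]
0.1063 [383.28 259.  ]
0.12 [383.81 252.92]
0.14 [384.6  243.86]
tip at [ 0.54641995 -0.23791549  0.1063    ]
```

```bash
python3 -m crank '[[[0,-1,10,0,1],[0,0,12,0,1],[0,0,5,0,1],[0,0,0,0,1],[0,0,0,0,1]]]' | egrep 'pos|ft'
python3 -m crank '[[[0,0,2,0,1],[0,0,0,0,1]]]' | egrep 'pos|ft'
python3 -m crank '[[[0,0,1.5,0,1],[0,0,0,0,1]]]' | egrep 'pos|ft'
python3 -m crank '[[[0,0,1.5,0,1],[0,0,0,0,1]]]' | egrep 'pos|ft'
```

```text
position: [0.5471, -0.2394, 0.1644]
ft_force: [-0.3, -0.3, -0.0]
position: [0.5477, -0.2396, 0.1632]
ft_force: [0.3, -0.3, 0.3]
position: [0.5477, -0.2395, 0.1618]
ft_force: [-0.3, -0.6, -0.6]
position: [0.5476, -0.2394, 0.1601]
ft_force: [-1.0, -0.1, -0.2]
```

```bash
python3 -m crank '[[[0,0,1.5,0,1],[0,0,0,0,1]]]' | egrep 'pos|ft'
python3 -m crank '[[[0,0,1.5,0,1],[0,0,0,0,1],[0,0,0,0,1]]]' | egrep 'pos|ft'
python3 - <<'E'
from h import *
d=grab("side","7");g=d["pixels"].mean(2).round().astype(int)[262:280,376:392]
[print(262+i,*r) for i,r in enumerate(g)]
E
```

```text
position: [0.5475, -0.2394, 0.1585]
ft_force: [-0.6, -0.3, -0.1]
position: [0.5476, -0.2395, 0.1572]
ft_force: [0.4, 0.8, 0.2]
262 162 166 171 154 59 17 56 123 108 14 9 21 22 24 31 26
263 161 164 165 166 158 83 72 131 104 8 15 12 26 29 27 23
264 162 161 159 159 164 159 138 139 94 10 6 2 14 22 26 29
265 162 179 172 178 175 165 168 133 99 57 13 5 11 10 26 26
266 219 255 255 255 255 190 231 192 253 224 105 16 4 14 15 25
267 255 254 253 254 252 184 224 186 253 255 255 111 55 6 9 16
268 252 252 252 253 251 169 143 184 252 255 255 255 225 55 18 14
269 252 252 252 252 255 252 131 204 255 254 254 255 255 226 111 36
270 252 252 252 253 250 158 133 207 255 254 252 253 254 255 255 161
271 252 252 252 254 255 228 137 217 255 253 252 252 253 254 255 255
272 252 252 253 253 239 171 118 153 232 254 253 252 252 252 253 255
273 253 253 253 253 254 243 195 228 241 254 252 252 252 252 253 253
274 254 253 252 253 253 255 255 255 254 253 252 252 252 252 252 252
275 255 254 252 253 253 253 253 253 252 252 252 252 252 252 252 251
276 225 255 255 253 252 252 252 252 252 252 252 252 251 251 251 251
277 161 213 252 255 254 252 252 252 252 252 251 251 251 251 251 252
278 149 151 172 241 255 254 253 252 251 251 251 251 250 252 253 253
279 158 152 149 158 225 255 254 252 251 251 250 250 252 252 251 147
```

```bash
python3 -m crank '[[[0,0,6,0,1],[0,0,8,0,1],[0,0,8,0,1],[0,0,0,0,1]]]' | egrep 'pos|ft'
python3 -m crank '[[[0,0,4,0,1],[0,0,4,0,1],[0,0,4,0,1],[0,0,0,0,1]]]' | egrep 'pos|ft'
```

```text
position: [0.5463, -0.2388, 0.1328]
ft_force: [-0.6, -0.0, -0.1]
position: [0.5472, -0.2393, 0.1223]
ft_force: [0.1, 0.4, -0.7]
```

```bash
python3 -m crank '[[[0,0,6,0,1],[0,0,8,0,1],[0,0,5,0,1],[0,0,0,0,1],[0,0,0,0,1]]]' | egrep 'pos|ft'
python3 -m crank '[[[0,0,4,0,1],[0,0,3,0,1],[0,0,0,0,1],[0,0,0,0,1]]]' | egrep 'pos|ft'
```

```text
position: [0.5472, -0.2394, 0.1037]
ft_force: [0.4, -0.5, -1.0]
position: [0.5475, -0.2395, 0.0971]
ft_force: [0.6, -0.4, -0.9]
```

```bash
python3 -m crank '[[[0,0,1.5,0,1],[0,0,1,0,1],[0,0,0,0,1],[0,0,0,0,1]]]' | egrep 'pos|ft'
python3 -m crank '[[[0,0,0,0,0.3],[0,0,0,0,0],[0,0,0,0,-0.4],[0,0,0,0,-0.7],[0,0,0,0,-1],[0,0,0,0,-1],[0,0,0,0,-1],[0,0,0,0,-1],[0,0,0,0,-1],[0,0,0,0,-1]]]'
python3 -m crank '[[[0,0,-5,0,-1],[0,0,-15,0,-1],[0,0,-30,0,-1],[0,0,-30,0,-1],[0,0,-30,0,-1],[0,0,-20,0,-1],[0,0,0,0,-1]]]'
python3 - <<'E'
from h import *
d=grab("side","8");t=grab("top","8")
cv2.imwrite("pics/c8.png",np.hstack([crop(d,345,200,66,100,6)[:600,:396],crop(d,255,170,66,100,6)[:600,:400]]))
E
```

```text
position: [0.5476, -0.2395, 0.0947]
ft_force: [-1.1, 0.0, -0.3]
time: 25.65
position: [0.5476, -0.2395, 0.0948]
tool_rot: [2.178, 2.264, 0.0]
ft_force: [-0.7, 0.3, 1.0]
grip_width: 0.893
grip_force: 0.0
time: 26.23
position: [0.5499, -0.2411, 0.2301]
tool_rot: [2.173, 2.259, 0.007]
ft_force: [0.3, -1.2, 0.7]
grip_width: 0.997
grip_force: 0.0
```

View pics/c8.png

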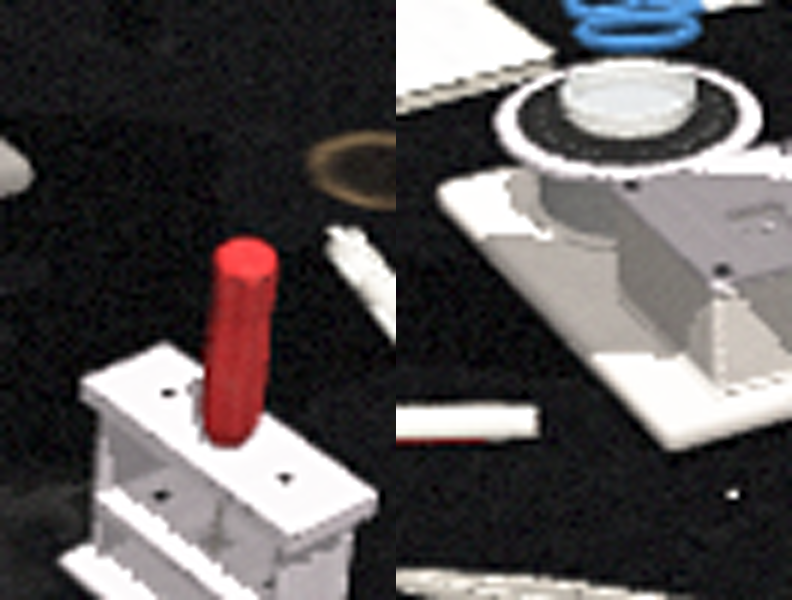

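Crop: the driver stands in the middle hole, dish on turntable (630,100) looks undisturbed. The handle's top seems a little lower in the view than at the start, so check its lean numerically.

```bash
python3 -m crank '[[[30,0,0,0,-1],[40,0,0,0,-1],[40,0,0,0,-1],[40,0,0,0,-1],[40,0,0,0,-1],[40,0,0,0,-1],[0,0,0,0,-1]]]' | egrep 'time|pos'
python3 - <<'E'
from h import *
for k in("0","9"):
    if k=="9":
        grab("side",k);grab("top",k)
    for n in("top","side"):
        p=load(n,k)["pixels"].astype(int);m=(p[:,:,0]>90)&(p[:,:,1]<70)&(p[:,:,2]<70)
        K,l,st,ce=cv2.connectedComponentsWithStats(m.astype(np.uint8))
        print(k,n,[(st[i].tolist(),ce[i].round(1).tolist()) for i in range(1,K) if st[i,4]>40 and 360<ce[i][0]<400])
d=load("side","9");t=load("top","9")
cv2.imwrite("pics/c9.png",np.vstack([np.hstack([crop(load(n,k),x,y,66,50,6)[:300,:396] for k in "09"]) for n,x,y in(("side",350,230),("top",338,180))]))
E
```

```text
time: 26.92
position: [0.5373, 0.0013, 0.2228]
0 top [([357, 63, 12, 19, 68], [363.0, 73.6]), ([367, 196, 13, 16, 102], [372.9, 202.8])]
0 side [([378, 237, 12, 37, 336], [383.3, 255.1])]
9 top [([359, 62, 10, 20, 51], [364.3, 73.3]), ([368, 198, 14, 14, 105], [375.2, 204.4])]
9 side [([379, 239, 12, 35, 294], [384.2, 257.8])]
```

View pics/c9.png

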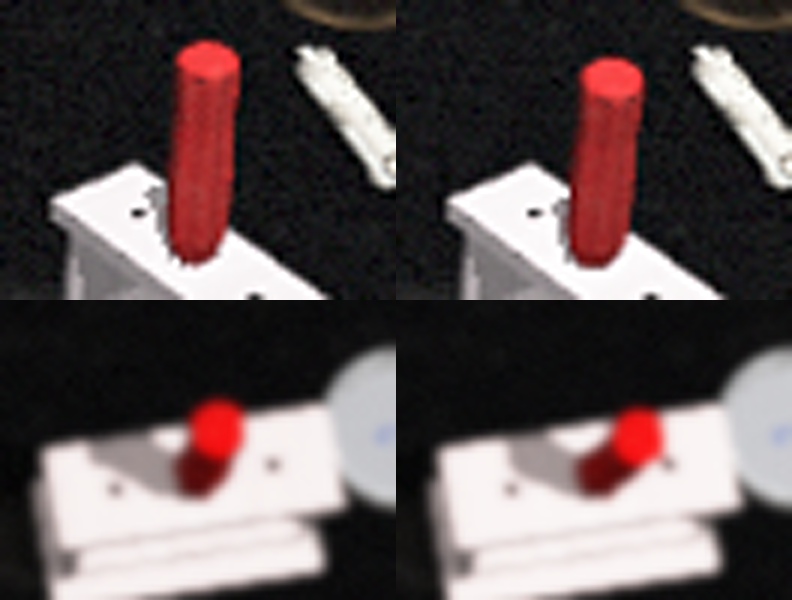

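Driver seated at the same base point, its top leaning about 4 px toward -y in the top view (637,435 against 217,430). Quantify against the 0.2 rad limit.

Run:
```python
from h import *
from bench import ctrl
t,s=load("top"),load("side")
c=lambda x,y,ox,oy:(ox+(x+.5)/6-.5,oy+(y+.5)/6-.5)
A=[]
for nm,tp,sp in(("start",(217,430-300),(208,62)),("now",(637-396,435-300),(611-396,78))):
    p,e=two(t,c(*tp,338,180),s,c(*sp,350,230));A.append(p);print(nm,p.round(4),e)
print("shift mm",(A[1]-A[0])*1e3,"lean",np.hypot(*(A[1]-A[0])[:2])/.078,"vs hole",np.hypot(*(A[1][:2]-[.547,-.239]))/.078)
print(two(t,(378.5,0),s,(385,0)) and ctrl.get_state()["ft_force"])
for k in "09":
    g=load("side",k)["pixels"].astype(int); sub=g[175:215,262:310].mean(2); m=np.abs(load("side","9")["pixels"].astype(int)[165:200,270:312]-load("side","0")["pixels"].astype(int)[165:200,270:312]).mean()
print("dish diff",m)
```

```text
start [ 0.5441 -0.2398  0.1505] 0.003135108446850704
now [ 0.5421 -0.2476  0.1499] 0.003942872929281261
shift mm [-1.97952105 -7.78795173 -0.63928029] lean 0.1030203759347945 vs hole 0.12710928498897003
[-0.65307414 -0.36217321 -0.31151454]
dish diff 14.676643990929705
```

The lean is about 0.1 rad, inside the 0.2 rad limit, with the nose down and the gripper clear, so I'm handing in.

```bash
python3 -c "
from bench import job
print(job.close_job())"
```

```text
the job is handed in; nothing more can be done
None
```

I clicked the wheel on two teeth to the tight click (force climbed to about 5.8 N with no drop), backed it off one tooth by feel, and stood the driver in the middle rack hole leaning about 0.1 rad (limit 0.2); the job is handed in, but no verdict came back and I did not check the wheel angle by eye.

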